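# Fetch the wax tin from behind the tall containers on the finishing bench

## Task

Get the squat wax tin out for this job: move the two cans and the bottle that hem it in off the timber shelf and stand all three in the steel side tray, then lift the wax tin out and set it in the empty pocket of the grey job tray. Only then put the two cans and the bottle back on the shelf, each on the very spot where it stood before. Keep all four upright, set them down without dropping them, and leave the sanding block and the two heels as they are.

Things in the scene. Friction and masses are not known exactly. Their poses are not given: they have to be found in the camera images.
- cleaner_mid (a point): centre (half-way up, 66 mm above its underside) of the rectangular cleaner can: a bare metal can 54 mm (own x) by 60 mm (own y) with a flat top 118 mm above its underside and a small black screw cap (28 mm wide, 12 mm off centre to own +y) that reaches 132 mm. z points up. About 0.2 to 0.45 kg. A good grip is across the 54 mm, 85 to 105 mm above its underside.
- cement_mid (a point): centre (half-way up, 60 mm above its underside) of the round cement can: a plain cylindrical steel can, diameter 64 mm, height 120 mm, flat lid. z points up. About 0.28 to 0.56 kg. A good grip is 85 to 105 mm above its underside.
- dressing_mid (a point): centre (half-way up, 67 mm above its underside) of the dressing bottle: a round white plastic bottle, diameter 58 mm up to 105 mm above its underside, then a shoulder and a black screw cap (diameter 32 mm) up to 134 mm. z points up. About 0.18 to 0.36 kg. A good grip is round the body 85 to 95 mm above its underside.
- wax_mid (a point): centre (half-way up, 23 mm above its underside) of the wax tin: a squat round metal tin with a lid, diameter 62 mm, height 46 mm. z points up. About 0.11 to 0.22 kg. It stands at the back of the shelf, the two cans and the bottle close round it (two in front of it, one beside it; which stands where varies), 65 mm in front of the backboard.
- shelf: fixed timber supply shelf on the bench: a board 240 mm deep (own x) by 340 mm wide (own y), 15 mm thick, on which the four containers stand (their undersides are 15 mm above this origin); a backboard 18 mm thick and 110 mm high runs along its rear edge (inner face at own x = +102 mm) and strips 35 mm high close its two ends. Origin at the centre of its underside; own +x points to the backboard, away from the robot; z up.
- side_tray: fixed shallow open steel tray, 300 mm (own x) by 170 mm (own y), rim 15 mm high, floor 3 mm thick, empty at the start. It lies to the left or to the right of the shelf. Origin at the centre of its underside, z up. Room for the three tall containers in a row along own x, about 85 mm apart.
- empty_pocket (a point): centre, on the floor, of the empty pocket of the fixed grey plastic job tray (300 by 170 mm, walls 32 mm high and 4 mm thick, floor 4 mm thick; a cross wall parts it into two pockets of 144 mm (own x) by 162 mm (own y)). This pocket is the one nearer the robot; the other one holds the two heels. The job tray lies on the other side of the shelf from the side tray. z up.
- sanding_block: bystander: loose cork sanding block, 100 by 37 by 26 mm, lying at the +y end of the shelf. Origin at the centre of its underside. Leave it.
- heel_left: bystander: loose black rubber boot heel, 68 by 62 by 28 mm, in the far pocket of the job tray. Origin at its underside. Leave it.
- heel_right: bystander: the other heel of the pair, beside the first. Leave it.
Mind the look-alikes: they are no part of the job. What is shaped like the part that bears dressing_mid but pink or purple is not meant. Leave any purple look-alike of the part that bears wax_mid alone.

How it is judged:
On the way, in this order (a step that is already met when the one before it is completed fails the run):
1. both cans and the bottle stand in the side tray, upright and let go (x of cleaner_mid in the frame of side_tray between -0.125 and 0.125 m and y of cleaner_mid in the frame of side_tray between -0.06 and 0.06 m and z of cleaner_mid in the frame of side_tray below 0.079 m and angle between each of cleaner_mid, cement_mid, dressing_mid's own z axis and vertical below 0.12 rad and x of cement_mid in the frame of side_tray between -0.125 and 0.125 m and y of cement_mid in the frame of side_tray between -0.06 and 0.06 m and z of cement_mid in the frame of side_tray below 0.073 m and x of dressing_mid in the frame of side_tray between -0.125 and 0.125 m and y of dressing_mid in the frame of side_tray between -0.06 and 0.06 m and z of dressing_mid in the frame of side_tray below 0.08 m and linear speed of each of cleaner_can, cement_can, dressing_bottle below 0.02 m/s and contact force between each of cleaner_can, cement_can, dressing_bottle and the fingers below 0.3 N), for 0.2 s.
2. the wax tin stands in the empty pocket of the job tray, let go, while the other three are still in the side tray (x of wax_mid in the frame of empty_pocket between -0.042 and 0.042 m and y of wax_mid in the frame of empty_pocket between -0.052 and 0.052 m and z of wax_mid in the frame of empty_pocket below 0.033 m and angle between each of wax_mid, cleaner_mid, cement_mid, dressing_mid's own z axis and vertical below 0.12 rad and linear speed of wax_tin below 0.02 m/s and contact force between wax_tin and the fingers below 0.3 N and x of cleaner_mid in the frame of side_tray between -0.125 and 0.125 m and y of cleaner_mid in the frame of side_tray between -0.06 and 0.06 m and z of cleaner_mid in the frame of side_tray below 0.079 m and x of cement_mid in the frame of side_tray between -0.125 and 0.125 m and y of cement_mid in the frame of side_tray between -0.06 and 0.06 m and z of cement_mid in the frame of side_tray below 0.073 m and x of dressing_mid in the frame of side_tray between -0.125 and 0.125 m and y of dressing_mid in the frame of side_tray between -0.06 and 0.06 m and z of dressing_mid in the frame of side_tray below 0.08 m), for 0.2 s.
At the end, for the whole second after the job is handed in: The wax tin stands upright on the floor of the job tray's empty pocket; each can and the bottle stands upright on the shelf within 15 mm of where it stood at the start; all released and at rest (distance of each of cleaner_mid, cement_mid, dressing_mid from where it was at the start of the episode below 0.015 m and angle between each of cleaner_mid, cement_mid, dressing_mid's own z axis and vertical below 0.1 rad and x of wax_mid in the frame of empty_pocket between -0.042 and 0.042 m and y of wax_mid in the frame of empty_pocket between -0.052 and 0.052 m and z of wax_mid in the frame of empty_pocket below 0.033 m and angle between wax_mid's own z axis and vertical below 0.12 rad and linear speed of each of cleaner_can, cement_can, dressing_bottle, wax_tin below 0.02 m/s); the robot touches nothing.
It fails at once if a can, the bottle or the tin is tipped (more than 30 degrees) (angle between any of cleaner_mid, cement_mid, dressing_mid, wax_mid's own z axis and vertical above 0.52 rad).
It fails at once if a can, the bottle or the tin is dropped or slammed down (contact force between any of cleaner_can, cement_can, dressing_bottle, wax_tin and shelf above 80 N or contact force between any of cleaner_can, cement_can, dressing_bottle and side_tray above 80 N or contact force between wax_tin and job_tray above 80 N).
It fails at once if the sanding block or a heel is moved by more than 15 mm (distance of any of sanding_block, heel_left, heel_right from where it was at the start of the episode above 0.015 m).
It also fails if it takes over 144 s, if anything falls off the work surface, if the arm or the gripper's body presses on something with over 40 N, if the wrist force passes 120 N, or if a joint passes its speed limit or range.

## Robot

A 6-joint arm with a two-finger parallel gripper is mounted at the origin on the work surface. World frame = base frame: x ahead of the robot, y to its left, z up, the work surface at z = 0. Lengths are in m, angles in rad, forces in N, time in s.
With the tool pointing down it reaches from about 0.375 to 0.75 m from the base axis. Payload 9 kg.
Tool frame: the origin (TCP) lies between the finger pads; the fingertips stand 14 mm ahead of it and the grasp point (between the pads) lies 5 mm behind it; x points along the fingers, z is the direction in which the jaws open and shut, and the axes are right-handed (so a half turn about x gives the same grasp; the last joint's range is limited). The gripper opens to 85 mm and grips with 20 to 120 N. Pads are 22 mm wide; open, the fingers measure 114 mm over their backs; the gripper's body (76 mm by 85 mm) begins 54 mm behind the grasp point. The pads swing forward as they close: fully open they stand 13 mm farther back than shut.
Start: joints at [-1.397, 0.104, 0.097, 1.564, 0, 1.353], TCP at [0.229, -0.555, 0.245] pointing down, gripper open.
Joint ranges: [-2.99, 2.99], [-0.84, 1.86], [-1.1, 1.16], [-1.84, 2.11], [-1.51, 1.56], [-3.14, 3.14]. Speed limits (rad/s): [2.22, 2.22, 2.57, 3.14, 3.14, 3.14].

## Interface

Orientations are given as a rotation vector (axis times angle).
In Python, from station import manip gives the robot as it stands. The module is installed in compiled form; this text tells all that it offers.
- The arm moves only by the tool send_rows, never from a script. Its argument "deltas" is a list of rows, each a list of 3 entries, a list of its own where there are three numbers: the shift along the tool's x, y, z in mm, then the turn, a rotation vector about the tool's x, y, z in rad, then the finger opening in mm, from 0 to 85.4. A call has 1 to 10 rows; each row is the pose to reach, as a shift and turn from the pose commanded when the call began, along the tool's axes at that moment; what a row does not reach only later rows make up. A row lasts 1/8 s, in which the tool goes at most 62.5 mm and 10.7 degrees, less where a joint would pass 70% of its speed; a pose out of reach is approached as far as the arm can. A call with a gripper value outside its range is refused whole. The fingers move at their own pace and stop on an object; "force" is the grip in N (left out, the last holds). Time passes only in rows, so rows that repeat a pose let the fingers close. It gives the time, the measured TCP pose, the force and the opening at its end, in the units of the state.
- manip.get_obs(): the state, without advancing time (a new reading comes with each control period).
- manip.read_camera(name): name is "scene" or "top"; returns the picture (384x512x3 uint8, red, green, blue); there is no depth.
- manip.camera_info(name): a dict with "fovy" (degrees; the focal length in pixels is half the picture's height over the tangent of half this angle, whatever the lens; pixels are square), "cx", "cy" (the principal point, pixels), "k1" (the pictures are not rectified: a ray, as slopes to the right and down, at radius r is drawn at 1 + k1 r^2 times it, then the intrinsics apply), "world_from_camera" (4x4, takes a point from camera to world coordinates). Camera axes: x right, y up, looking along -z (the intrinsics and any distortion apply to the point x, -y, -z); pixel columns grow to the right and rows downward; lengths in m; the calibration is good to about 2 mm. A picture is of the moment at which its call begins. camera_info takes no time and is no camera call.
- manip.sign_off(): hands the job in, once; it reports no verdict.
The state is a dict: "time_s": time; "joints": joint angles; "joint_vel": joint speeds; "joint_efforts": joint torques, N m; "ee_pos": TCP position; "tool_rot": TCP orientation; "wrist_force": force on the tool from outside, world axes, zero at the start; "moment": the same for the moment, N m; "gripper_width": opening from 0.0 (shut) to 1.0 (fully open).
Only numpy, scipy, OpenCV 4.12 (cv2) and the standard library are available. Lean on these libraries where they do the work, as an engineer would, in place of code of your own. Each camera call takes 0.05 s, during which the arm holds its last target. There are 200 camera calls.

## Working session

There is one attempt and no reset: what is moved stays moved. The work goes in short steps, Python scripts to look and compute and a tool call to move; the robot and the scene stay as the last step left them, time stands still between calls to the robot, and variables do not carry over. Pictures are saved under pics/ and viewed, about 12 in all and at most 16, crops included, and the job is handed in when it is done.

Besides the shell and the picture viewer there is one more tool, called after "Call:" in YAML: its name, and indented under it one key for each argument. send_rows: Moves the arm, as the interface text tells. Its arguments: {"type":"object","properties":{"deltas":{"type":"array","items":{"type":"array"}},"force":{"type":"number"}},"required":["deltas"]}

```bash
mkdir -p pics; cat > h.py <<'E'
import numpy as np, cv2
from station import manip
from scipy.spatial.transform import Rotation as R
def snap(n,f):
    im=manip.read_camera(n); cv2.imwrite('pics/'+f,im[:,:,::-1]); return im
def K(n):
    c=manip.camera_info(n); f=192/np.tan(np.radians(c['fovy'])/2); return c,f
def ray(n,u,v):
    c,f=K(n); d=np.array([(u-c['cx'])/f,(v-c['cy'])/f]); s=d.copy()
    for _ in range(20): s=d/(1+c['k1']*(s@s))
    T=np.array(c['world_from_camera']); return T[:3,3],T[:3,:3]@np.array([s[0],-s[1],-1])
def atz(n,u,v,z):
    o,d=ray(n,u,v); return o+d*(z-o[2])/d[2]
def proj(n,p):
    c,f=K(n); T=np.array(c['world_from_camera']); q=T[:3,:3].T@(np.array(p)-T[:3,3])
    s=np.array([q[0],-q[1]])/-q[2]; s=s*(1+c['k1']*(s@s)); return s*f+[c['cx'],c['cy']]
E
python3 - <<'E'
from h import *
for n in('scene','top'):
    im=snap(n,n+'0.png'); big=cv2.resize(im,(800,600),interpolation=cv2.INTER_CUBIC); cv2.imwrite(f'pics/{n}0b.png',big[:,:,::-1])
    print(manip.camera_info(n))
print(manip.get_obs())
E
```

```text
{'fovy': 47.8829673855313, 'cx': 253.58175344376306, 'cy': 195.64364167143222, 'k1': 0.016964339385765654, 'world_from_camera': array([[ 0.77037341, -0.36765246,  0.52091888,  1.23709757],
       [ 0.63747734,  0.45969628, -0.61830573, -0.80667366],
       [-0.01214285,  0.80840027,  0.5885079 ,  0.82323724],
       [ 0.        ,  0.        ,  0.        ,  1.        ]])}
{'fovy': 54.96172759001208, 'cx': 250.3300790458975, 'cy': 185.50340520166276, 'k1': 0.014204946443384768, 'world_from_camera': array([[ 0.00993518,  0.98715598, -0.15945018,  0.40461447],
       [-0.99994688,  0.01024567,  0.00112528, -0.01087206],
       [ 0.0027445 ,  0.15943053,  0.98720534,  1.06994164],
       [ 0.        ,  0.        ,  0.        ,  1.        ]])}
{'time_s': 0.1, 'joints': array([-1.39670884e+00,  1.04641688e-01,  9.64969756e-02,  1.56392354e+00,
       -8.72925503e-06,  1.35307757e+00]), 'joint_vel': array([ 0.00044568, -0.00141114,  0.00193315,  0.00092041, -0.00080594,
        0.00125881]), 'joint_efforts': array([ 6.83461956e-03, -5.58209717e+01,  5.04717600e+01,  1.30441718e-02,
       -1.52268062e-04,  8.85906388e-06]), 'ee_pos': array([ 0.22905582, -0.55422001,  0.24457131]), 'tool_rot': array([ 0.91679897,  1.37036703, -0.91529499]), 'wrist_force': array([ 0.3323675 , -0.26614577, -0.21535241]), 'moment': array([ 0.02017837, -0.0005551 ,  0.00282512]), 'gripper_width': 1.0026158545911747}
```

View pics/scene0b.png

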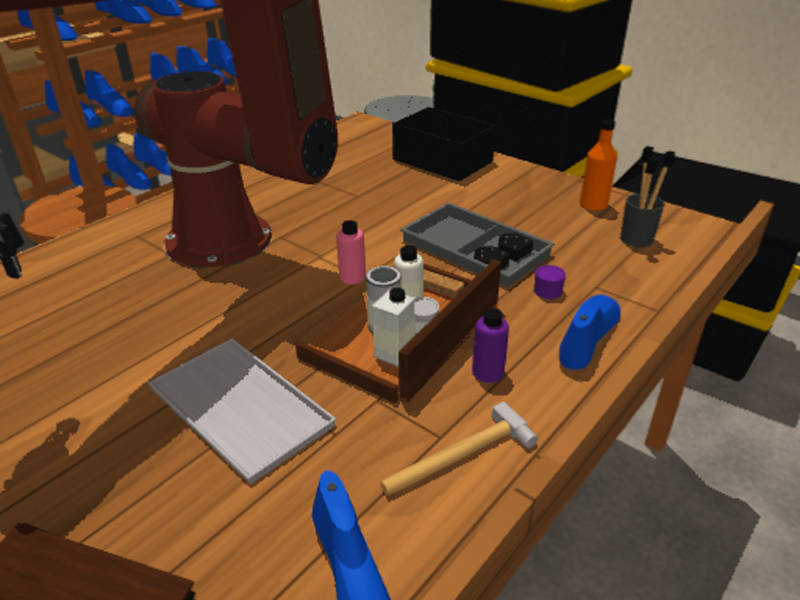

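View pics/top0b.png

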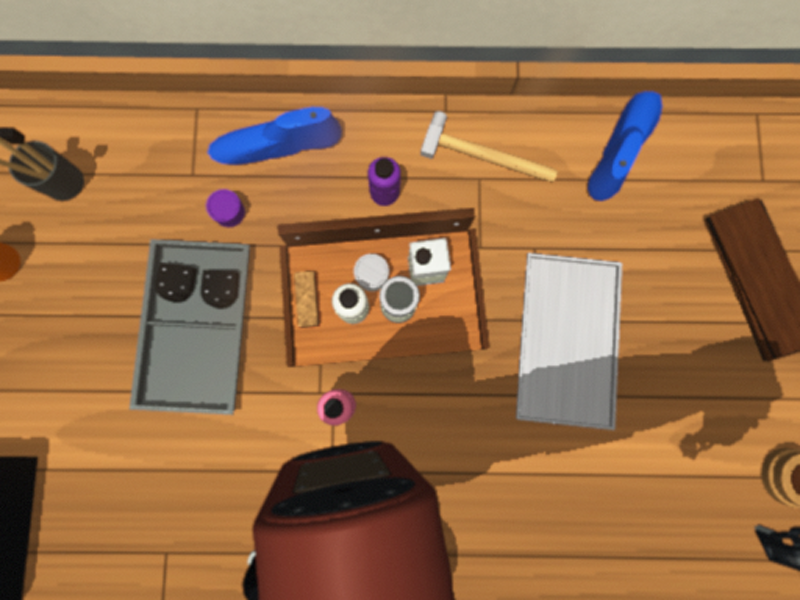

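The scene view shows the cleaner can (enlarged px 395,325), cement can (383,290), white bottle (408,270) and wax tin (427,310) on the shelf. In the top view the side tray is on the right (570,340) and the job tray on the left, with its empty pocket at (190,365). Next come enlarged crops.

```bash
python3 - <<'E'
import cv2
a=cv2.imread('pics/top0.png')[130:240,175:320]; cv2.imwrite('pics/c1.png',cv2.resize(a,None,fx=5,fy=5,interpolation=cv2.INTER_CUBIC))
a=cv2.imread('pics/scene0.png')[150:260,220:340]; cv2.imwrite('pics/c2.png',cv2.resize(a,None,fx=5,fy=5,interpolation=cv2.INTER_CUBIC))
E
```

```text
(no output)
```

View pics/c1.png

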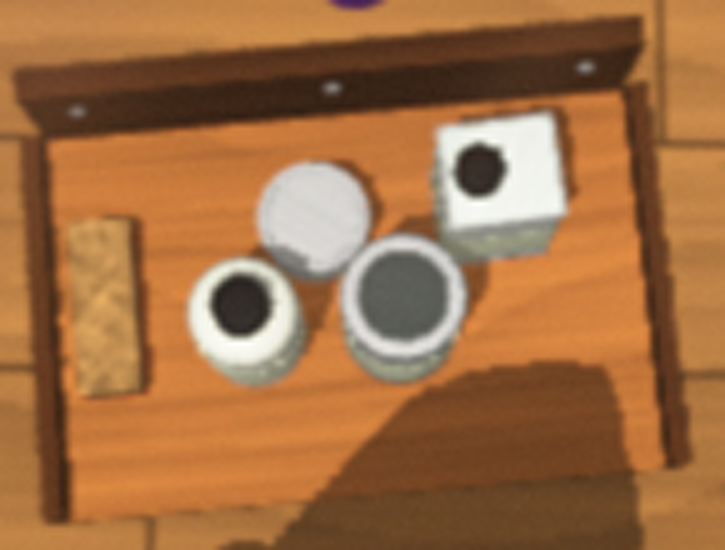

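View pics/c2.png

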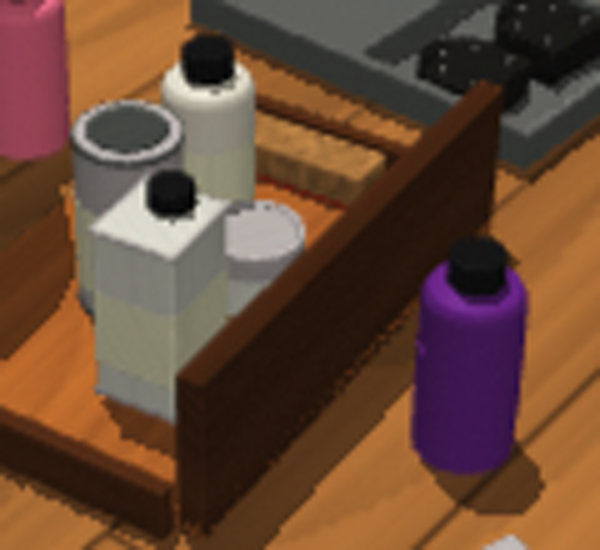

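Top crop readings: cleaner lid corners (435,130) (557,112) (568,213) (448,230), cleaner cap (480,168), cement lid (404,295), bottle cap (241,306), wax lid (315,218). Scene crop readings: cement lid (127,131), bottle cap top (210,46), wax lid (262,232), cleaner corners (92,230) and (176,258), cleaner cap (172,180).

```bash
python3 - <<'E'
from h import *
np.set_printoptions(precision=4,suppress=True)
T=lambda u,v,z:atz('top',175+(u+.5)/5-.5,130+(v+.5)/5-.5,z)
S=lambda u,v,z:atz('scene',220+(u+.5)/5-.5,150+(v+.5)/5-.5,z)
B=lambda u,v,z:atz('top',(u+.5)/1.5625-.5,(v+.5)/1.5625-.5,z)
cor=np.array([T(*p,.133) for p in[(435,130),(557,112),(568,213),(448,230)]]);print('cleaner',cor,cor.mean(0))
for i in range(4): d=cor[(i+1)%4]-cor[i]; print(np.linalg.norm(d),np.degrees(np.arctan2(d[1],d[0])))
print('cap',T(480,168,.147),S(172,180,.147)); print('S cor',S(92,230,.133),S(176,258,.133),S(230,205,.133))
print('cement',T(404,295,.135),S(127,131,.135),'diam',np.linalg.norm(T(341,295,.135)-T(467,295,.135)))
print('bottle',T(241,306,.149),S(210,46,.149))
print('wax',T(315,218,.061),S(262,232,.061))
print('shelf strips/front', T(57,521,.03),T(675,465,.03), 'front ang'); 
print('back', T(48,142,.015),T(625,90,.015),'endstrips L',T(35,140,.05),T(55,520,.05),'R',T(638,88,.05),T(680,465,.05))
for n,z,P in(('side',.015,[(528,252),(622,262),(615,429),(518,420)]),('job',.032,[(151,241),(249,244),(234,412),(131,409)])):
    c=np.array([B(*p,z) for p in P]); print(n,c,c.mean(0),[np.linalg.norm(c[(i+1)%4]-c[i]) for i in range(4)],np.degrees(np.arctan2(*(c[0]-c[3]+c[1]-c[2])[[1,0]])))
print('block',T(105,305,.041),'pink',B(337,408,.13),R.from_rotvec(manip.get_obs()['tool_rot']).as_matrix())
E
```

```text
cleaner [[ 0.6352 -0.0405  0.133 ]
 [ 0.6455 -0.1041  0.133 ]
 [ 0.5918 -0.1095  0.133 ]
 [ 0.5822 -0.0475  0.133 ]] [ 0.6137 -0.0754  0.133 ]
0.06444886103639676 -80.79840696009757
0.05392123435583563 -174.24676412638286
0.0627763596135721 98.7893122678077
0.05339495477867777 7.517538823720344
cap [ 0.612  -0.0632  0.147 ] [ 0.6096 -0.0594  0.147 ]
S cor [ 0.593  -0.1078  0.133 ] [ 0.6447 -0.0988  0.133 ] [ 0.6369 -0.0426  0.133 ]
cement [ 0.5477 -0.025   0.135 ] [ 0.5465 -0.0241  0.135 ] diam 0.06457055072271915
bottle [0.5391 0.0573 0.149 ] [0.5394 0.0614 0.149 ]
wax [0.6019 0.0238 0.061 ] [0.6066 0.0272 0.061 ]
shelf strips/front [0.4342 0.1662 0.03  ] [ 0.4688 -0.1795  0.03  ] front ang
back [0.6545 0.1823 0.015 ] [ 0.6895 -0.156   0.015 ] endstrips L [0.6473 0.1833 0.05  ] [0.4341 0.1639 0.05  ] R [ 0.6813 -0.1586  0.05  ] [ 0.4676 -0.179   0.05  ]
side [[ 0.65   -0.2671  0.015 ]
 [ 0.6326 -0.4416  0.015 ]
 [ 0.3287 -0.4126  0.015 ]
 [ 0.3424 -0.2405  0.015 ]] [ 0.4884 -0.3404  0.015 ] [np.float64(0.17540323032353194), np.float64(0.30527683945053014), np.float64(0.17258597523169156), np.float64(0.3087611107724173)] -5.195467655552992
job [[0.6593 0.4315 0.032 ]
 [0.6557 0.2514 0.032 ]
 [0.3523 0.2626 0.032 ]
 [0.3561 0.4432 0.032 ]] [0.5058 0.3472 0.032 ] [np.float64(0.18021165804294223), np.float64(0.3035914245797312), np.float64(0.18058501989077788), np.float64(0.30345866244360026)] -2.1582625310199424
block [0.5547 0.1419 0.041 ] pink [0.3649 0.073  0.13  ] [[-0.0002  0.9242  0.3819]
 [ 0.0013  0.3819 -0.9242]
 [-1.      0.0003 -0.0012]]
```

```bash
cat > go.py <<'E'
import sys
from h import *
# python3 go.py x y z phi_deg : total shift (mm) and turn about tool x (rad) to reach TCP pose, jaw axis yaw phi mod 180
def main(x,y,z,phi):
    o=manip.get_obs(); Rm=R.from_rotvec(o['tool_rot']).as_matrix()
    p=np.radians(phi); zc=Rm[:,2]; zt=np.array([np.cos(p),np.sin(p),0])
    if zt@zc<0 and abs(zt@zc)>.3: zt=-zt
    xt=np.array([0,0,-1.]); Rt=np.c_[xt,np.cross(zt,xt),zt]
    print('t',round(o['time_s'],2),'pos',np.round(o['ee_pos'],4),'w',round(o['gripper_width']*85.4,1),'F',np.round(o['wrist_force'],1),
     'yaw',round(np.degrees(np.arctan2(zc[1],zc[0])),1),'j6',round(o['joints'][5],2))
    print('shift',np.round(Rm.T@(np.array([x,y,z])-o['ee_pos'])*1e3,1),'turn',np.round(R.from_matrix(Rm.T@Rt).as_rotvec(),3))
main(*map(float,sys.argv[1:]))
E
python3 go.py .614 -.075 .245 8
```

```text
t 0.1 pos [ 0.2291 -0.5542  0.2446] w 85.6 F [ 0.3 -0.3 -0.2] yaw -67.6 j6 1.35
shift [ 1.000e-01  5.388e+02 -2.959e+02] turn [-1.319e+00 -1.000e-03 -1.000e-03]
```

Call:
send_rows:
  deltas:
    - [[0,54,-30],[-0.13,0,0],80]
    - [[0,108,-59],[-0.26,0,0],80]
    - [[0,162,-89],[-0.4,0,0],75]
    - [[0,216,-118],[-0.53,0,0],72]
    - [[0,269,-148],[-0.66,0,0],72]
    - [[0,323,-178],[-0.79,0,0],72]
    - [[0,377,-207],[-0.92,0,0],72]
    - [[0,431,-237],[-1.06,0,0],72]
    - [[0,485,-266],[-1.19,0,0],72]
    - [[0,539,-296],[-1.32,0,0],72]
  force: 50

```text
time_s: 1.35
ee_pos: [0.6152, -0.0733, 0.2449]
tool_rot: [-0.114, 1.568, 0.114]
wrist_force: [1.6, -0.2, 0.7]
gripper_width: 0.84
```

```bash
python3 go.py .614 -.075 .108 8; python3 - <<'E'
from h import *
im=snap('top','t1.png'); im2=snap('scene','s1.png')
a=cv2.resize(im[100:250,160:345],(592,480),interpolation=cv2.INTER_CUBIC)
cv2.imwrite('pics/t1c.png',a[:,:,::-1])
E
```

```text
t 1.35 pos [ 0.6152 -0.0733  0.2449] w 71.7 F [ 1.6 -0.2  0.7] yaw 8.3 j6 1.1
shift [136.9  -1.5  -1.4] turn [ 0.006 -0.     0.   ]
```

View pics/s1.png

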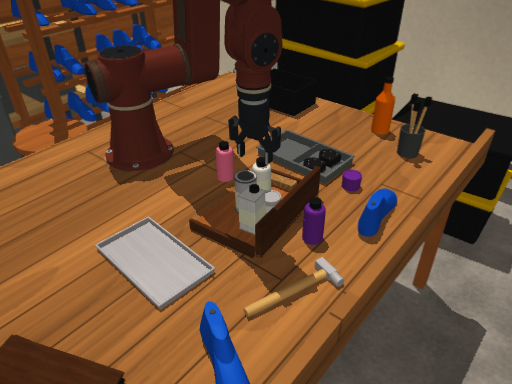

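The gripper hangs right above the cleaner can (tips at about 240,140 and 275,145, lid at 253,195), which fits the perspective. I'll descend.

Call:
send_rows:
  deltas:
    - [[25,-1.5,-1.5],[0,0,0],72]
    - [[60,-1.5,-1.5],[0,0,0],72]
    - [[90,-1.5,-1.5],[0,0,0],72]
    - [[115,-1.5,-1.5],[0,0,0],72]
    - [[130,-1.5,-1.5],[0,0,0],72]
    - [[137,-1.5,-1.5],[0,0,0],72]
    - [[137,-1.5,-1.5],[0,0,0],72]

```text
time_s: 2.33
ee_pos: [0.613, -0.077, 0.1085]
tool_rot: [-0.111, 1.568, 0.11]
wrist_force: [0.0, -0.5, -0.1]
gripper_width: 0.843
```

Call:
send_rows:
  deltas:
    - [[0,0,0],[0,0,0],60]
    - [[0,0,0],[0,0,0],50]
    - [[0,0,0],[0,0,0],40]
    - [[0,0,0],[0,0,0],40]
    - [[0,0,0],[0,0,0],40]
    - [[0,0,0],[0,0,0],40]

```text
time_s: 3.08
ee_pos: [0.6135, -0.0771, 0.1095]
tool_rot: [-0.111, 1.566, 0.11]
wrist_force: [-0.6, -0.7, 6.1]
gripper_width: 0.624
```

```bash
python3 go.py .614 -.075 .188 8;
```

```text
t 3.08 pos [ 0.6135 -0.0771  0.1095] w 53.3 F [-0.6 -0.7  6.1] yaw 8.1 j6 1.09
shift [-78.5   2.    0.9] turn [0.001 0.001 0.001]
```

Call:
send_rows:
  deltas:
    - [[-8,0,0],[0,0,0],40]
    - [[-25,0,0],[0,0,0],40]
    - [[-45,0,0],[0,0,0],40]
    - [[-65,0,0],[0,0,0],40]
    - [[-78,0,0],[0,0,0],40]
    - [[-80,0,0],[0,0,0],40]
    - [[-80,0,0],[0,0,0],40]

```text
time_s: 3.95
ee_pos: [0.6128, -0.0768, 0.1879]
tool_rot: [-0.111, 1.569, 0.111]
wrist_force: [-0.7, -0.1, -3.7]
gripper_width: 0.62
```

```bash
python3 go.py .578 -.348 .188 8;
```

```text
t 3.95 pos [ 0.6128 -0.0768  0.1879] w 53.0 F [-0.7 -0.1 -3.7] yaw 8.1 j6 1.09
shift [-1.000e-01 -2.636e+02 -7.260e+01] turn [ 0.001 -0.001 -0.   ]
```

Call:
send_rows:
  deltas:
    - [[0,-10,-3],[0,0,0],40]
    - [[0,-35,-10],[0,0,0],40]
    - [[0,-70,-19],[0,0,0],40]
    - [[0,-110,-30],[0,0,0],40]
    - [[0,-150,-41],[0,0,0],40]
    - [[0,-190,-52],[0,0,0],40]
    - [[0,-225,-62],[0,0,0],40]
    - [[0,-250,-69],[0,0,0],40]
    - [[0,-264,-73],[0,0,0],40]
    - [[0,-264,-73],[0,0,0],40]

```text
time_s: 5.2
ee_pos: [0.5776, -0.3489, 0.188]
tool_rot: [-0.11, 1.568, 0.11]
wrist_force: [0.6, 0.9, -4.5]
gripper_width: 0.628
```

```bash
python3 go.py .578 -.348 .0975 8;
```

```text
t 5.2 pos [ 0.5776 -0.3489  0.188 ] w 53.6 F [ 0.6  0.9 -4.5] yaw 8.0 j6 0.69
shift [90.5  0.8  0.5] turn [ 0.001 -0.    -0.   ]
```

Call:
send_rows:
  deltas:
    - [[15,0,0],[0,0,0],40]
    - [[40,0,0],[0,0,0],40]
    - [[62,0,0],[0,0,0],40]
    - [[78,0,0],[0,0,0],40]
    - [[84,0,0],[0,0,0],40]
    - [[87,0,0],[0,0,0],40]
    - [[88,0,0],[0,0,0],40]
    - [[89,0,0],[0,0,0],40]
    - [[90,0,0],[0,0,0],40]
    - [[90,0,0],[0,0,0],40]

```text
time_s: 6.45
ee_pos: [0.5778, -0.3486, 0.0984]
tool_rot: [-0.111, 1.568, 0.111]
wrist_force: [0.6, -0.5, -4.2]
gripper_width: 0.625
```

Not down yet; I'll creep lower.

Call:
send_rows:
  deltas:
    - [[0.5,0,0],[0,0,0],40]
    - [[1,0,0],[0,0,0],40]
    - [[1.5,0,0],[0,0,0],40]
    - [[2,0,0],[0,0,0],40]
    - [[2,0,0],[0,0,0],40]

```text
time_s: 7.08
ee_pos: [0.5779, -0.3486, 0.0976]
tool_rot: [-0.111, 1.568, 0.11]
wrist_force: [-3.8, 3.0, 5.6]
gripper_width: 0.624
```

Contact is made (+5.6 N). I'll release in place, then rise.

Call:
send_rows:
  deltas:
    - [[0,0,0],[0,0,0],58]
    - [[0,0,0],[0,0,0],62]
    - [[0,0,0],[0,0,0],68]
    - [[0,0,0],[0,0,0],72]
    - [[-10,0,0],[0,0,0],72]
    - [[-35,0,0],[0,0,0],75]
    - [[-75,0,0],[0,0,0],75]
    - [[-110,0,0],[0,0,0],78]
    - [[-130,0,0],[0,0,0],78]
    - [[-130,0,0],[0,0,0],78]

```text
time_s: 8.32
ee_pos: [0.5786, -0.3492, 0.2289]
tool_rot: [-0.113, 1.565, 0.108]
wrist_force: [1.3, -0.1, -0.1]
gripper_width: 0.908
```

```bash
python3 go.py .547 -.0245 .228 8;
```

```text
t 8.32 pos [ 0.5786 -0.3492  0.2289] w 77.5 F [ 1.3 -0.1 -0.1] yaw 8.1 j6 0.69
shift [ -0.  325.9  14.4] turn [0.001 0.003 0.003]
```

Call:
send_rows:
  deltas:
    - [[0,40,2],[0,0,0],76]
    - [[0,95,4],[0,0,0],76]
    - [[0,155,7],[0,0,0],76]
    - [[0,215,9],[0,0,0],76]
    - [[0,270,12],[0,0,0],76]
    - [[0,310,14],[0,0,0],76]
    - [[0,326,14],[0,0,0],76]
    - [[0,326,14],[0,0,0],76]

```text
time_s: 9.32
ee_pos: [0.5456, -0.0234, 0.2257]
tool_rot: [-0.112, 1.569, 0.112]
wrist_force: [0.0, -0.9, -1.2]
gripper_width: 0.889
```

```bash
python3 go.py .547 -.0245 .108 8;
```

```text
t 9.32 pos [ 0.5456 -0.0234  0.2257] w 75.9 F [ 0.  -0.9 -1.2] yaw 8.2 j6 1.15
shift [117.7  -1.3   1.3] turn [ 0.003 -0.001  0.   ]
```

Call:
send_rows:
  deltas:
    - [[20,-1,1],[0,0,0],76]
    - [[55,-1,1],[0,0,0],76]
    - [[85,-1,1],[0,0,0],76]
    - [[105,-1,1],[0,0,0],76]
    - [[115,-1,1],[0,0,0],76]
    - [[118,-1,1],[0,0,0],76]
    - [[118,-1,1],[0,0,0],76]

```text
time_s: 10.2
ee_pos: [0.5475, -0.0249, 0.109]
tool_rot: [-0.111, 1.567, 0.11]
wrist_force: [-0.6, -0.1, -0.4]
gripper_width: 0.894
```

Call:
send_rows:
  deltas:
    - [[0,0,0],[0,0,0],66]
    - [[0,0,0],[0,0,0],58]
    - [[0,0,0],[0,0,0],50]
    - [[0,0,0],[0,0,0],50]
    - [[0,0,0],[0,0,0],50]
    - [[0,0,0],[0,0,0],50]

```text
time_s: 10.95
ee_pos: [0.5473, -0.0248, 0.1095]
tool_rot: [-0.111, 1.567, 0.11]
wrist_force: [-3.5, 0.1, 5.8]
gripper_width: 0.737
```

Call:
send_rows:
  deltas:
    - [[-8,0,0],[0,0,0],50]
    - [[-25,0,0],[0,0,0],50]
    - [[-45,0,0],[0,0,0],50]
    - [[-65,0,0],[0,0,0],50]
    - [[-85,0,0],[0,0,0],50]
    - [[-90,0,0],[0,0,0],50]
    - [[-90,0,0],[0,0,0],50]

```text
time_s: 11.82
ee_pos: [0.5471, -0.0247, 0.1984]
tool_rot: [-0.111, 1.568, 0.111]
wrist_force: [-0.0, -0.1, -4.0]
gripper_width: 0.743
```

```bash
python3 go.py .488 -.340 .198 -84
```

```text
t 11.82 pos [ 0.5471 -0.0247  0.1984] w 63.4 F [-0.  -0.1 -4. ] yaw 8.1 j6 1.15
shift [   0.5 -303.9 -102.8] turn [ 1.607  0.    -0.   ]
```

Call:
send_rows:
  deltas:
    - [[0,-15,-5],[-0.1,0,0],50]
    - [[0,-45,-15],[-0.25,0,0],50]
    - [[0,-80,-27],[-0.43,0,0],50]
    - [[0,-120,-41],[-0.61,0,0],50]
    - [[0,-160,-54],[-0.79,0,0],50]
    - [[0,-200,-68],[-0.97,0,0],50]
    - [[0,-240,-81],[-1.15,0,0],50]
    - [[0,-275,-93],[-1.33,0,0],50]
    - [[0,-298,-101],[-1.46,0,0],50]
    - [[0,-304,-103],[-1.535,0,0],50]

```text
time_s: 13.08
ee_pos: [0.4867, -0.3413, 0.1968]
tool_rot: [-1.286, 1.157, 1.289]
wrist_force: [-0.6, -0.4, -4.5]
gripper_width: 0.738
```

```bash
python3 go.py .488 -.340 .0975 96
```

```text
t 13.07 pos [ 0.4867 -0.3413  0.1968] w 63.0 F [-0.6 -0.4 -4.5] yaw 96.1 j6 -0.94
shift [99.3 -1.5  1. ] turn [ 0.002  0.001 -0.001]
```

Call:
send_rows:
  deltas:
    - [[15,-1,1],[0,0,0],50]
    - [[45,-1,1],[0,0,0],50]
    - [[72,-1,1],[0,0,0],50]
    - [[88,-1,1],[0,0,0],50]
    - [[94,-1,1],[0,0,0],50]
    - [[96,-1,1],[0,0,0],50]
    - [[97.5,-1,1],[0,0,0],50]
    - [[98.5,-1,1],[0,0,0],50]
    - [[99.5,-1,1],[0,0,0],50]
    - [[99.5,-1,1],[0,0,0],50]

```text
time_s: 14.32
ee_pos: [0.4886, -0.339, 0.0989]
tool_rot: [-1.286, 1.158, 1.286]
wrist_force: [-0.0, -0.3, -5.1]
gripper_width: 0.735
```

Call:
send_rows:
  deltas:
    - [[0.5,0,0],[0,0,0],50]
    - [[1,0,0],[0,0,0],50]
    - [[1.5,0,0],[0,0,0],50]
    - [[2,0,0],[0,0,0],50]
    - [[2,0,0],[0,0,0],50]

```text
time_s: 14.95
ee_pos: [0.4888, -0.3391, 0.0976]
tool_rot: [-1.287, 1.158, 1.286]
wrist_force: [-2.0, 1.6, 4.3]
gripper_width: 0.739
```

Call:
send_rows:
  deltas:
    - [[0,0,0],[0,0,0],66]
    - [[0,0,0],[0,0,0],70]
    - [[0,0,0],[0,0,0],76]
    - [[0,0,0],[0,0,0],78]
    - [[-10,0,0],[0,0,0],78]
    - [[-35,0,0],[0,0,0],78]
    - [[-75,0,0],[0,0,0],78]
    - [[-110,0,0],[0,0,0],76]
    - [[-130,0,0],[0,0,0],74]
    - [[-130,0,0],[0,0,0],72]

```text
time_s: 16.2
ee_pos: [0.4893, -0.3397, 0.2292]
tool_rot: [-1.29, 1.158, 1.283]
wrist_force: [-0.2, -1.1, 0.3]
gripper_width: 0.841
```

```bash
python3 go.py .5395 .059 .228 96
```

```text
t 16.2 pos [ 0.4893 -0.3397  0.2292] w 71.8 F [-0.2 -1.1  0.3] yaw 96.0 j6 -0.93
shift [ 2.000e-01 -9.180e+01  3.913e+02] turn [ 0.    -0.003  0.002]
```

Call:
send_rows:
  deltas:
    - [[0,-10,40],[0,0,0],72]
    - [[0,-22,95],[0,0,0],72]
    - [[0,-36,155],[0,0,0],72]
    - [[0,-51,215],[0,0,0],72]
    - [[0,-65,275],[0,0,0],72]
    - [[0,-78,330],[0,0,0],72]
    - [[0,-88,375],[0,0,0],72]
    - [[0,-92,391],[0,0,0],72]
    - [[0,-92,391],[0,0,0],72]

```text
time_s: 17.32
ee_pos: [0.5388, 0.0599, 0.226]
tool_rot: [-1.287, 1.158, 1.288]
wrist_force: [0.6, -0.1, 0.0]
gripper_width: 0.84
```

```bash
python3 go.py .5395 .059 .1 96
```

```text
t 17.32 pos [0.5388 0.0599 0.226 ] w 71.7 F [ 0.6 -0.1  0. ] yaw 96.1 j6 -0.24
shift [126.   -0.8  -1. ] turn [ 0.002 -0.    -0.001]
```

Call:
send_rows:
  deltas:
    - [[20,-1,-1],[0,0,0],72]
    - [[60,-1,-1],[0,0,0],72]
    - [[92,-1,-1],[0,0,0],72]
    - [[112,-1,-1],[0,0,0],72]
    - [[123,-1,-1],[0,0,0],72]
    - [[126,-1,-1],[0,0,0],72]
    - [[126,-1,-1],[0,0,0],72]

```text
time_s: 18.2
ee_pos: [0.5407, 0.0584, 0.1016]
tool_rot: [-1.287, 1.157, 1.285]
wrist_force: [1.0, -0.8, 0.3]
gripper_width: 0.844
```

Call:
send_rows:
  deltas:
    - [[0,0,0],[0,0,0],62]
    - [[0,0,0],[0,0,0],55]
    - [[0,0,0],[0,0,0],45]
    - [[0,0,0],[0,0,0],45]
    - [[0,0,0],[0,0,0],45]
    - [[0,0,0],[0,0,0],45]

```text
time_s: 18.95
ee_pos: [0.5411, 0.0586, 0.1021]
tool_rot: [-1.288, 1.156, 1.284]
wrist_force: [0.9, -0.4, 6.0]
gripper_width: 0.67
```

Call:
send_rows:
  deltas:
    - [[-8,0,0],[0,0,0],45]
    - [[-25,0,0],[0,0,0],45]
    - [[-45,0,0],[0,0,0],45]
    - [[-65,0,0],[0,0,0],45]
    - [[-85,0,0],[0,0,0],45]
    - [[-95,0,0],[0,0,0],45]
    - [[-95,0,0],[0,0,0],45]

```text
time_s: 19.82
ee_pos: [0.5406, 0.0585, 0.1966]
tool_rot: [-1.287, 1.157, 1.285]
wrist_force: [-1.2, 0.3, -1.5]
gripper_width: 0.667
```

```bash
python3 go.py .400 -.332 .195 96
```

```text
t 19.82 pos [0.5406 0.0585 0.1966] w 57.0 F [-1.2  0.3 -1.5] yaw 96.0 j6 -0.24
shift [   1.5  180.8 -373.6] turn [ 0.    -0.     0.001]
```

Call:
send_rows:
  deltas:
    - [[0,6,-12],[0,0,0],45]
    - [[0,19,-40],[0,0,0],45]
    - [[0,41,-85],[0,0,0],45]
    - [[0,65,-135],[0,0,0],45]
    - [[0,91,-188],[0,0,0],45]
    - [[0,116,-240],[0,0,0],45]
    - [[0,140,-290],[0,0,0],45]
    - [[0,162,-335],[0,0,0],45]
    - [[0,176,-363],[0,0,0],45]
    - [[0,181,-374],[0,0,0],45]

```text
time_s: 21.08
ee_pos: [0.3978, -0.3337, 0.1948]
tool_rot: [-1.283, 1.159, 1.286]
wrist_force: [0.3, 1.1, -1.1]
gripper_width: 0.666
```

```bash
python3 go.py .400 -.332 .090 96
```

```text
t 21.07 pos [ 0.3978 -0.3337  0.1948] w 56.9 F [ 0.3  1.1 -1.1] yaw 95.9 j6 -1.05
shift [104.8  -2.5   1.3] turn [-0.002  0.001 -0.001]
```

Call:
send_rows:
  deltas:
    - [[15,-2,1],[0,0,0],45]
    - [[45,-2,1],[0,0,0],45]
    - [[75,-2,1],[0,0,0],45]
    - [[92,-2,1],[0,0,0],45]
    - [[99,-2,1],[0,0,0],45]
    - [[102,-2,1],[0,0,0],45]
    - [[103,-2,1],[0,0,0],45]
    - [[104,-2,1],[0,0,0],45]
    - [[105,-2,1],[0,0,0],45]
    - [[105,-2,1],[0,0,0],45]

```text
time_s: 22.32
ee_pos: [0.4013, -0.3312, 0.0909]
tool_rot: [-1.286, 1.158, 1.286]
wrist_force: [1.2, 0.7, -2.0]
gripper_width: 0.668
```

Call:
send_rows:
  deltas:
    - [[0.5,0,0],[0,0,0],45]
    - [[1,0,0],[0,0,0],45]
    - [[1.5,0,0],[0,0,0],45]
    - [[1.5,0,0],[0,0,0],45]

```text
time_s: 22.82
ee_pos: [0.4014, -0.3312, 0.0901]
tool_rot: [-1.287, 1.158, 1.286]
wrist_force: [-2.4, 2.2, 5.6]
gripper_width: 0.667
```

Call:
send_rows:
  deltas:
    - [[0,0,0],[0,0,0],60]
    - [[0,0,0],[0,0,0],64]
    - [[0,0,0],[0,0,0],70]
    - [[0,0,0],[0,0,0],72]
    - [[-10,0,0],[0,0,0],74]
    - [[-35,0,0],[0,0,0],76]
    - [[-75,0,0],[0,0,0],76]
    - [[-115,0,0],[0,0,0],76]
    - [[-138,0,0],[0,0,0],76]
    - [[-138,0,0],[0,0,0],76]

```text
time_s: 24.08
ee_pos: [0.402, -0.332, 0.2299]
tool_rot: [-1.29, 1.159, 1.283]
wrist_force: [0.6, 0.5, -0.8]
gripper_width: 0.889
```

```bash
python3 go.py .605 .0255 .2 96; python3 - <<'E'
from h import *
im=snap('top','t2.png');cv2.imwrite('pics/t2b.png',cv2.resize(im[120:290,170:420],(800,544),interpolation=cv2.INTER_CUBIC)[:,:,::-1])
snap('scene','s2.png')
E
```

```text
t 24.07 pos [ 0.402  -0.332   0.2299] w 75.9 F [ 0.6  0.5 -0.8] yaw 96.0 j6 -1.05
shift [  29.2 -239.4  334.3] turn [ 0.001 -0.004  0.002]
```

View pics/t2b.png

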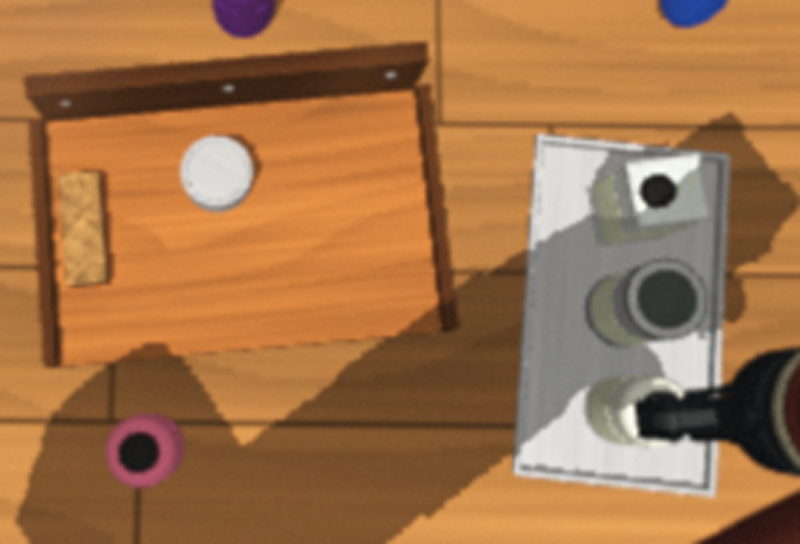

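View pics/s2.png

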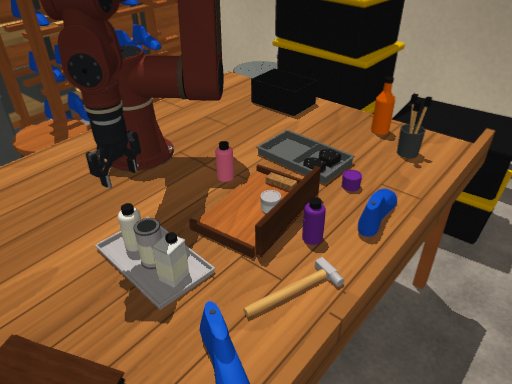

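The top view shows the cleaner, cement and bottle bases near (622,215), (620,310) and (625,410), all upright in the side tray. The wax lid at (218,172) agrees with the earlier fix. Next is the wax tin.

Call:
send_rows:
  deltas:
    - [[3,-24,33],[0,0,0],78]
    - [[6,-55,77],[0,0,0],78]
    - [[10,-90,125],[0,0,0],78]
    - [[14,-125,175],[0,0,0],78]
    - [[18,-160,224],[0,0,0],78]
    - [[22,-195,272],[0,0,0],78]
    - [[26,-222,310],[0,0,0],78]
    - [[29,-237,331],[0,0,0],78]
    - [[29,-239,334],[0,0,0],78]
    - [[29,-239,334],[0,0,0],78]

```text
time_s: 25.42
ee_pos: [0.6033, 0.0259, 0.1974]
tool_rot: [-1.286, 1.159, 1.288]
wrist_force: [0.4, -0.9, -1.0]
gripper_width: 0.913
```

```bash
python3 go.py .604 .0255 .041 96
```

```text
t 25.43 pos [0.6033 0.0259 0.1974] w 78.0 F [ 0.4 -0.9 -1. ] yaw 96.0 j6 -0.28
shift [156.4  -0.9  -0.5] turn [ 0.001  0.    -0.002]
```

Call:
send_rows:
  deltas:
    - [[20,-1,0],[0,0,0],78]
    - [[55,-1,0],[0,0,0],78]
    - [[90,-1,0],[0,0,0],78]
    - [[118,-1,0],[0,0,0],78]
    - [[138,-1,0],[0,0,0],78]
    - [[150,-1,0],[0,0,0],78]
    - [[155,-1,0],[0,0,0],78]
    - [[156,-1,0],[0,0,0],78]
    - [[156,-1,0],[0,0,0],78]

```text
time_s: 26.55
ee_pos: [0.6055, 0.0261, 0.0432]
tool_rot: [-1.287, 1.157, 1.285]
wrist_force: [0.1, 0.2, -0.4]
gripper_width: 0.915
```

Call:
send_rows:
  deltas:
    - [[0,0,0],[0,0,0],68]
    - [[0,0,0],[0,0,0],60]
    - [[0,0,0],[0,0,0],48]
    - [[0,0,0],[0,0,0],48]
    - [[0,0,0],[0,0,0],48]
    - [[0,0,0],[0,0,0],48]

```text
time_s: 27.3
ee_pos: [0.6054, 0.0262, 0.0432]
tool_rot: [-1.287, 1.157, 1.285]
wrist_force: [-1.0, 1.2, 6.0]
gripper_width: 0.713
```

Call:
send_rows:
  deltas:
    - [[-8,0,0],[0,0,0],48]
    - [[-25,0,0],[0,0,0],48]
    - [[-50,0,0],[0,0,0],48]
    - [[-75,0,0],[0,0,0],48]
    - [[-95,0,0],[0,0,0],48]
    - [[-100,0,0],[0,0,0],48]
    - [[-100,0,0],[0,0,0],48]

```text
time_s: 28.18
ee_pos: [0.6049, 0.0263, 0.1422]
tool_rot: [-1.286, 1.158, 1.286]
wrist_force: [0.2, -0.7, -2.3]
gripper_width: 0.717
```

```bash
python3 go.py .432 .350 .141 96
```

```text
t 28.18 pos [0.6049 0.0263 0.1422] w 61.2 F [ 0.2 -0.7 -2.3] yaw 96.0 j6 -0.28
shift [  1.2 137.9 340.1] turn [ 0. -0. -0.]
```

Call:
send_rows:
  deltas:
    - [[0,4,10],[0,0,0],48]
    - [[0,14,35],[0,0,0],48]
    - [[0,30,75],[0,0,0],48]
    - [[0,50,123],[0,0,0],48]
    - [[0,70,173],[0,0,0],48]
    - [[0,90,222],[0,0,0],48]
    - [[0,108,267],[0,0,0],48]
    - [[0,124,307],[0,0,0],48]
    - [[0,135,332],[0,0,0],48]
    - [[0,138,340],[0,0,0],48]

```text
time_s: 29.42
ee_pos: [0.4301, 0.3511, 0.1413]
tool_rot: [-1.288, 1.158, 1.289]
wrist_force: [0.9, -0.2, -1.9]
gripper_width: 0.71
```

```bash
python3 go.py .432 .350 .032 96
```

```text
t 29.43 pos [0.4301 0.3511 0.1413] w 60.7 F [ 0.9 -0.2 -1.9] yaw 96.2 j6 0.34
shift [109.3  -1.9  -1.2] turn [ 0.003 -0.    -0.002]
```

Contact should come at about z 0.0325.

Call:
send_rows:
  deltas:
    - [[15,-2,-1],[0,0,0],48]
    - [[45,-2,-1],[0,0,0],48]
    - [[75,-2,-1],[0,0,0],48]
    - [[94,-2,-1],[0,0,0],48]
    - [[102,-2,-1],[0,0,0],48]
    - [[105,-2,-1],[0,0,0],48]
    - [[107,-2,-1],[0,0,0],48]
    - [[108,-2,-1],[0,0,0],48]
    - [[108.5,-2,-1],[0,0,0],48]
    - [[108.5,-2,-1],[0,0,0],48]

```text
time_s: 30.68
ee_pos: [0.4342, 0.3492, 0.034]
tool_rot: [-1.286, 1.157, 1.286]
wrist_force: [1.0, 0.2, -2.5]
gripper_width: 0.71
```

Call:
send_rows:
  deltas:
    - [[0.5,0,0],[0,0,0],48]
    - [[1,0,0],[0,0,0],48]
    - [[1.5,0,0],[0,0,0],48]
    - [[1.5,0,0],[0,0,0],48]

```text
time_s: 31.18
ee_pos: [0.4341, 0.3491, 0.0323]
tool_rot: [-1.286, 1.158, 1.286]
wrist_force: [-0.6, 0.3, -0.2]
gripper_width: 0.712
```

Call:
send_rows:
  deltas:
    - [[0.5,0,0],[0,0,0],48]
    - [[0.5,0,0],[0,0,0],48]
    - [[0.5,0,0],[0,0,0],64]
    - [[0.5,0,0],[0,0,0],68]
    - [[0.5,0,0],[0,0,0],74]
    - [[0.5,0,0],[0,0,0],78]
    - [[-10,0,0],[0,0,0],78]
    - [[-35,0,0],[0,0,0],78]
    - [[-75,0,0],[0,0,0],78]
    - [[-110,0,0],[0,0,0],78]

```text
time_s: 32.42
ee_pos: [0.4342, 0.3492, 0.1445]
tool_rot: [-1.287, 1.157, 1.286]
wrist_force: [0.2, 0.5, 0.8]
gripper_width: 0.912
```

Call:
send_rows:
  deltas:
    - [[-30,0,0],[0,0,0],78]
    - [[-70,0,0],[0,0,0],78]
    - [[-86,0,0],[0,0,0],78]
    - [[-86,0,0],[0,0,0],78]

```text
time_s: 32.92
ee_pos: [0.4346, 0.3493, 0.2293]
tool_rot: [-1.287, 1.156, 1.285]
wrist_force: [0.2, 0.4, -0.2]
gripper_width: 0.913
```

```bash
python3 go.py .489 -.340 .228 96; python3 - <<'E'
from h import *
snap('top','t3.png')
im=snap('scene','s3.png');cv2.imwrite('pics/s3b.png',cv2.resize(im[110:310,90:360],(756,560),interpolation=cv2.INTER_CUBIC)[:,:,::-1])
E
```

```text
t 32.92 pos [0.4346 0.3493 0.2293] w 78.0 F [ 0.2  0.4 -0.2] yaw 96.0 j6 0.34
shift [   0.8   18.3 -691.2] turn [0.    0.001 0.002]
```

View pics/s3b.png

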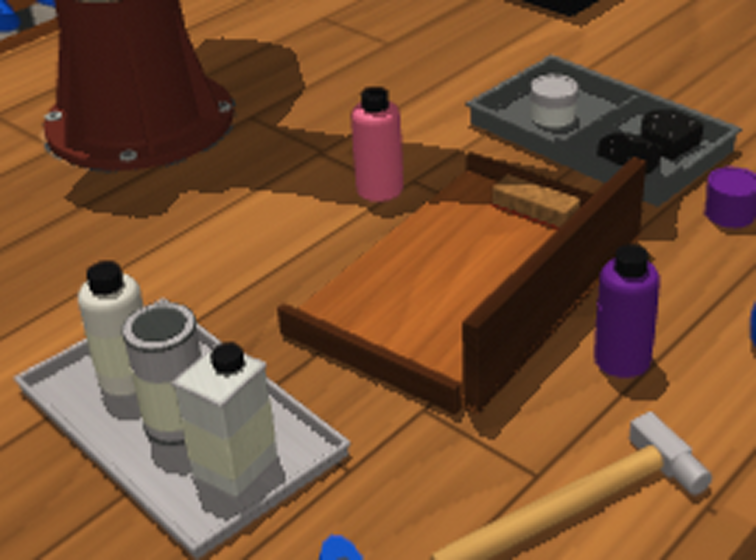

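The wax tin stands in the empty pocket (crop px 553,100) with the heels untouched, and the three containers are still upright in the side tray. Returning the cement can first.

Call:
send_rows:
  deltas:
    - [[0,1,-50],[0,0,0],78]
    - [[0,3,-110],[0,0,0],78]
    - [[0,4,-170],[0,0,0],78]
    - [[0,6,-230],[0,0,0],78]
    - [[0,8,-290],[0,0,0],78]
    - [[0,9,-350],[0,0,0],78]
    - [[0,11,-410],[0,0,0],78]
    - [[0,12,-470],[0,0,0],78]
    - [[0,14,-530],[0,0,0],78]
    - [[0,16,-590],[0,0,0],78]

```text
time_s: 34.28
ee_pos: [0.4793, -0.2409, 0.2265]
tool_rot: [-1.284, 1.158, 1.288]
wrist_force: [1.0, 0.6, -0.6]
gripper_width: 0.914
```

```bash
python3 go.py .4888 -.3391 .228 96
```

```text
t 34.27 pos [ 0.4793 -0.2409  0.2265] w 78.1 F [ 1.   0.6 -0.6] yaw 96.0 j6 -0.81
shift [ -1.7   0.9 -98.6] turn [ 0.     0.002 -0.001]
```

Call:
send_rows:
  deltas:
    - [[0,0,-45],[0,0,0],78]
    - [[0,1,-80],[0,0,0],78]
    - [[0,1,-98],[0,0,0],78]
    - [[0,1,-98],[0,0,0],78]

```text
time_s: 34.78
ee_pos: [0.489, -0.3368, 0.227]
tool_rot: [-1.284, 1.158, 1.287]
wrist_force: [-0.1, 0.2, 0.5]
gripper_width: 0.913
```

```bash
python3 go.py .4888 -.3391 .098 96
```

```text
t 34.77 pos [ 0.489  -0.3368  0.227 ] w 78.0 F [-0.1  0.2  0.5] yaw 96.0 j6 -0.93
shift [129.    0.3  -2.4] turn [-0.     0.002 -0.001]
```

Call:
send_rows:
  deltas:
    - [[20,0,-2],[0,0,0],76]
    - [[55,0,-2],[0,0,0],76]
    - [[90,0,-2],[0,0,0],76]
    - [[114,0,-2],[0,0,0],76]
    - [[125,0,-2],[0,0,0],76]
    - [[129,0,-2],[0,0,0],76]
    - [[129,0,-2],[0,0,0],76]

```text
time_s: 35.65
ee_pos: [0.4899, -0.3389, 0.0999]
tool_rot: [-1.287, 1.158, 1.286]
wrist_force: [0.1, -0.0, 0.9]
gripper_width: 0.894
```

Call:
send_rows:
  deltas:
    - [[0,0,0],[0,0,0],66]
    - [[0,0,0],[0,0,0],58]
    - [[0,0,0],[0,0,0],50]
    - [[0,0,0],[0,0,0],50]
    - [[0,0,0],[0,0,0],50]
    - [[0,0,0],[0,0,0],50]

```text
time_s: 36.4
ee_pos: [0.4902, -0.3396, 0.1007]
tool_rot: [-1.288, 1.158, 1.284]
wrist_force: [-0.5, 0.3, 6.4]
gripper_width: 0.736
```

Call:
send_rows:
  deltas:
    - [[-8,0,0],[0,0,0],50]
    - [[-25,0,0],[0,0,0],50]
    - [[-45,0,0],[0,0,0],50]
    - [[-65,0,0],[0,0,0],50]
    - [[-85,0,0],[0,0,0],50]
    - [[-100,0,0],[0,0,0],50]
    - [[-100,0,0],[0,0,0],50]

```text
time_s: 37.28
ee_pos: [0.4902, -0.3395, 0.2009]
tool_rot: [-1.288, 1.158, 1.284]
wrist_force: [-0.1, -0.1, -5.5]
gripper_width: 0.738
```

```bash
python3 go.py .5473 -.0248 .198 8
```

```text
t 37.27 pos [ 0.4902 -0.3395  0.2009] w 63.0 F [-0.1 -0.1 -5.5] yaw 96.0 j6 -0.93
shift [  2.5 -89.9 306.9] turn [ 1.536 -0.     0.003]
```

Call:
send_rows:
  deltas:
    - [[0,-3,12],[0.08,0,0],50]
    - [[0,-10,40],[0.22,0,0],50]
    - [[0,-22,80],[0.4,0,0],50]
    - [[0,-34,120],[0.58,0,0],50]
    - [[0,-46,160],[0.76,0,0],50]
    - [[0,-58,200],[0.94,0,0],50]
    - [[0,-70,240],[1.12,0,0],50]
    - [[0,-80,275],[1.3,0,0],50]
    - [[0,-87,298],[1.46,0,0],50]
    - [[0,-90,306],[1.536,0,0],50]

```text
time_s: 38.52
ee_pos: [0.5466, -0.0235, 0.1983]
tool_rot: [-0.108, 1.569, 0.109]
wrist_force: [-0.8, 0.1, -4.2]
gripper_width: 0.732
```

```bash
python3 go.py .5473 -.0262 .1127 8
```

```text
t 38.52 pos [ 0.5466 -0.0235  0.1983] w 62.5 F [-0.8  0.1 -4.2] yaw 7.9 j6 1.15
shift [85.6 -2.9  0.4] turn [-0.002 -0.001 -0.001]
```

Call:
send_rows:
  deltas:
    - [[15,-1,0],[0,0,0],50]
    - [[38,-2,0],[0,0,0],50]
    - [[60,-2.5,0],[0,0,0],50]
    - [[74,-2.5,0],[0,0,0],50]
    - [[80,-2.5,0],[0,0,0],50]
    - [[82.5,-2.5,0],[0,0,0],50]
    - [[84,-2.5,0],[0,0,0],50]
    - [[85,-2.5,0],[0,0,0],50]
    - [[85.5,-2.5,0],[0,0,0],50]
    - [[85.5,-2.5,0],[0,0,0],50]

```text
time_s: 39.78
ee_pos: [0.5474, -0.0276, 0.1139]
tool_rot: [-0.11, 1.568, 0.11]
wrist_force: [0.3, 0.5, -5.4]
gripper_width: 0.733
```

Call:
send_rows:
  deltas:
    - [[0.5,0,0],[0,0,0],50]
    - [[1,0,0],[0,0,0],50]
    - [[1.5,0,0],[0,0,0],50]
    - [[1.5,0,0],[0,0,0],50]

```text
time_s: 40.28
ee_pos: [0.5474, -0.0276, 0.1127]
tool_rot: [-0.11, 1.568, 0.11]
wrist_force: [-2.5, 0.9, 1.6]
gripper_width: 0.735
```

Call:
send_rows:
  deltas:
    - [[0.5,0,0],[0,0,0],66]
    - [[0.5,0,0],[0,0,0],70]
    - [[0.5,0,0],[0,0,0],76]
    - [[0.5,0,0],[0,0,0],78]
    - [[-10,0,0],[0,0,0],78]
    - [[-35,0,0],[0,0,0],78]
    - [[-75,0,0],[0,0,0],76]
    - [[-105,0,0],[0,0,0],74]
    - [[-115,0,0],[0,0,0],72]
    - [[-115,0,0],[0,0,0],72]

```text
time_s: 41.52
ee_pos: [0.5476, -0.0277, 0.2275]
tool_rot: [-0.11, 1.567, 0.11]
wrist_force: [0.1, 0.5, -0.9]
gripper_width: 0.843
```

```bash
python3 go.py .4014 -.3312 .228 96
```

```text
t 41.52 pos [ 0.5476 -0.0277  0.2275] w 72.0 F [ 0.1  0.5 -0.9] yaw 8.0 j6 1.14
shift [  -0.5 -280.1 -187.1] turn [-1.536e+00  0.000e+00  1.000e-03]
```

Call:
send_rows:
  deltas:
    - [[0,-28,-19],[-0.15,0,0],72]
    - [[0,-56,-37],[-0.31,0,0],72]
    - [[0,-84,-56],[-0.46,0,0],72]
    - [[0,-112,-75],[-0.61,0,0],72]
    - [[0,-140,-94],[-0.77,0,0],72]
    - [[0,-168,-112],[-0.92,0,0],72]
    - [[0,-196,-131],[-1.08,0,0],72]
    - [[0,-224,-150],[-1.23,0,0],72]
    - [[0,-252,-168],[-1.38,0,0],72]
    - [[0,-280,-187],[-1.536,0,0],72]

```text
time_s: 42.78
ee_pos: [0.4003, -0.3313, 0.2255]
tool_rot: [-1.288, 1.155, 1.292]
wrist_force: [0.6, 0.9, 0.6]
gripper_width: 0.847
```

```bash
python3 go.py .4014 -.3312 .0901 96
```

```text
t 42.77 pos [ 0.4003 -0.3313  0.2255] w 72.3 F [0.6 0.9 0.6] yaw 96.3 j6 -1.05
shift [135.4  -1.3  -0.3] turn [ 0.005  0.002 -0.001]
```

Call:
send_rows:
  deltas:
    - [[20,0,0],[0,0,0],72]
    - [[58,0,0],[0,0,0],72]
    - [[95,0,0],[0,0,0],72]
    - [[119,0,0],[0,0,0],72]
    - [[131,0,0],[0,0,0],72]
    - [[135,0,0],[0,0,0],72]
    - [[135,0,0],[0,0,0],72]

```text
time_s: 43.65
ee_pos: [0.4014, -0.3312, 0.0927]
tool_rot: [-1.287, 1.158, 1.286]
wrist_force: [-0.7, -0.4, 0.7]
gripper_width: 0.843
```

Call:
send_rows:
  deltas:
    - [[0,0,0],[0,0,0],62]
    - [[0,0,0],[0,0,0],55]
    - [[0,0,0],[0,0,0],45]
    - [[0,0,0],[0,0,0],45]
    - [[0,0,0],[0,0,0],45]
    - [[0,0,0],[0,0,0],45]

```text
time_s: 44.4
ee_pos: [0.4017, -0.3315, 0.0936]
tool_rot: [-1.288, 1.158, 1.285]
wrist_force: [-1.3, 1.4, 5.2]
gripper_width: 0.663
```

Call:
send_rows:
  deltas:
    - [[-8,0,0],[0,0,0],45]
    - [[-25,0,0],[0,0,0],45]
    - [[-50,0,0],[0,0,0],45]
    - [[-80,0,0],[0,0,0],45]
    - [[-108,0,0],[0,0,0],45]
    - [[-130,0,0],[0,0,0],45]
    - [[-135,0,0],[0,0,0],45]
    - [[-135,0,0],[0,0,0],45]

```text
time_s: 45.4
ee_pos: [0.4013, -0.331, 0.2274]
tool_rot: [-1.287, 1.158, 1.286]
wrist_force: [0.0, 0.8, -1.9]
gripper_width: 0.668
```

```bash
python3 go.py .541 .0585 .225 8; python3 go.py .541 .0585 .225 96
```

```text
t 45.4 pos [ 0.4013 -0.331   0.2274] w 57.1 F [ 0.   0.8 -1.9] yaw 96.0 j6 -1.05
shift [   2.3 -179.8  372.7] turn [ 1.536 -0.     0.   ]
t 45.4 pos [ 0.4013 -0.331   0.2274] w 57.1 F [ 0.   0.8 -1.9] yaw 96.0 j6 -1.05
shift [   2.3 -179.8  372.7] turn [ 0. -0.  0.]
```

Call:
send_rows:
  deltas:
    - [[-8,-6,12],[0.08,0,0],45]
    - [[-20,-19,40],[0.22,0,0],45]
    - [[-30,-41,85],[0.4,0,0],45]
    - [[-32,-65,135],[0.58,0,0],45]
    - [[-32,-91,188],[0.76,0,0],45]
    - [[-32,-116,240],[0.94,0,0],45]
    - [[-32,-140,290],[1.12,0,0],45]
    - [[-32,-162,335],[1.3,0,0],45]
    - [[-32,-174,363],[1.46,0,0],45]
    - [[-32,-179,372],[1.536,0,0],45]

```text
time_s: 46.65
ee_pos: [0.5399, 0.0602, 0.2578]
tool_rot: [-0.108, 1.57, 0.109]
wrist_force: [0.5, -0.1, -2.5]
gripper_width: 0.663
```

```bash
python3 go.py .540 .058 .1056 8
```

```text
t 46.65 pos [0.5399 0.0602 0.2578] w 56.6 F [ 0.5 -0.1 -2.5] yaw 7.9 j6 1.3
shift [ 1.522e+02 -2.300e+00  1.000e-01] turn [-0.002 -0.002 -0.001]
```

Call:
send_rows:
  deltas:
    - [[20,-1,0],[0,0,0],45]
    - [[55,-1,0],[0,0,0],45]
    - [[95,-1,0],[0,0,0],45]
    - [[128,-1,0],[0,0,0],45]
    - [[143,-1,0],[0,0,0],45]
    - [[147,-1,0],[0,0,0],45]
    - [[149,-1,0],[0,0,0],45]
    - [[151,-1,0],[0,0,0],45]
    - [[152,-1,0],[0,0,0],45]
    - [[152,-1,0],[0,0,0],45]

```text
time_s: 47.9
ee_pos: [0.5405, 0.0567, 0.1076]
tool_rot: [-0.11, 1.568, 0.11]
wrist_force: [0.1, -0.4, -1.4]
gripper_width: 0.666
```

Call:
send_rows:
  deltas:
    - [[0.5,0,0],[0,0,0],45]
    - [[1,0,0],[0,0,0],45]
    - [[1.5,0,0],[0,0,0],45]
    - [[1.5,0,0],[0,0,0],45]

```text
time_s: 48.4
ee_pos: [0.5403, 0.0568, 0.1058]
tool_rot: [-0.11, 1.568, 0.11]
wrist_force: [0.3, -0.0, -1.7]
gripper_width: 0.665
```

Call:
send_rows:
  deltas:
    - [[0.5,0,0],[0,0,0],45]
    - [[1,0,0],[0,0,0],45]
    - [[1,0,0],[0,0,0],45]

```text
time_s: 48.78
ee_pos: [0.5404, 0.0568, 0.1056]
tool_rot: [-0.11, 1.568, 0.11]
wrist_force: [-3.5, 1.3, 6.4]
gripper_width: 0.668
```

Call:
send_rows:
  deltas:
    - [[0,0,0],[0,0,0],60]
    - [[0,0,0],[0,0,0],64]
    - [[0,0,0],[0,0,0],70]
    - [[0,0,0],[0,0,0],72]
    - [[-10,0,0],[0,0,0],72]
    - [[-35,0,0],[0,0,0],72]
    - [[-75,0,0],[0,0,0],72]
    - [[-110,0,0],[0,0,0],72]
    - [[-122,0,0],[0,0,0],72]
    - [[-122,0,0],[0,0,0],72]

```text
time_s: 50.02
ee_pos: [0.5407, 0.0567, 0.2273]
tool_rot: [-0.11, 1.567, 0.11]
wrist_force: [-0.3, -0.3, -0.1]
gripper_width: 0.843
```

```bash
python3 go.py .5779 -.3486 .228 8
```

```text
t 50.02 pos [0.5407 0.0567 0.2273] w 72.0 F [-0.3 -0.3 -0.1] yaw 8.0 j6 1.29
shift [  -0.5 -406.6  -19.7] turn [0.    0.001 0.   ]
```

Call:
send_rows:
  deltas:
    - [[0,-35,-2],[0,0,0],72]
    - [[0,-90,-4],[0,0,0],72]
    - [[0,-150,-7],[0,0,0],72]
    - [[0,-210,-10],[0,0,0],72]
    - [[0,-270,-13],[0,0,0],72]
    - [[0,-330,-16],[0,0,0],72]
    - [[0,-380,-18],[0,0,0],72]
    - [[0,-405,-19.5],[0,0,0],72]
    - [[0,-406.5,-19.5],[0,0,0],72]
    - [[0,-406.5,-19.5],[0,0,0],72]

```text
time_s: 51.28
ee_pos: [0.5774, -0.3475, 0.2255]
tool_rot: [-0.109, 1.569, 0.111]
wrist_force: [0.3, 0.0, -1.4]
gripper_width: 0.844
```

```bash
python3 go.py .5779 -.3486 .0976 8
```

```text
t 51.27 pos [ 0.5774 -0.3475  0.2255] w 72.1 F [ 0.3  0.  -1.4] yaw 8.0 j6 0.7
shift [127.9  -1.4   0.5] turn [ 0.001 -0.001 -0.002]
```

Call:
send_rows:
  deltas:
    - [[20,-1,0],[0,0,0],72]
    - [[55,-1,0],[0,0,0],72]
    - [[90,-1,0],[0,0,0],72]
    - [[113,-1,0],[0,0,0],72]
    - [[124,-1,0],[0,0,0],72]
    - [[128,-1,0],[0,0,0],72]
    - [[128,-1,0],[0,0,0],72]

```text
time_s: 52.15
ee_pos: [0.5783, -0.3494, 0.0996]
tool_rot: [-0.111, 1.567, 0.11]
wrist_force: [-0.5, -0.4, 0.9]
gripper_width: 0.843
```

Call:
send_rows:
  deltas:
    - [[0,0,0],[0,0,0],60]
    - [[0,0,0],[0,0,0],50]
    - [[0,0,0],[0,0,0],40]
    - [[0,0,0],[0,0,0],40]
    - [[0,0,0],[0,0,0],40]
    - [[0,0,0],[0,0,0],40]

```text
time_s: 52.9
ee_pos: [0.5783, -0.35, 0.1001]
tool_rot: [-0.111, 1.567, 0.109]
wrist_force: [-1.9, -0.1, 6.2]
gripper_width: 0.623
```

Call:
send_rows:
  deltas:
    - [[-8,0,0],[0,0,0],40]
    - [[-25,0,0],[0,0,0],40]
    - [[-50,0,0],[0,0,0],40]
    - [[-80,0,0],[0,0,0],40]
    - [[-108,0,0],[0,0,0],40]
    - [[-130,0,0],[0,0,0],40]
    - [[-150,0,0],[0,0,0],40]
    - [[-155,0,0],[0,0,0],40]
    - [[-155,0,0],[0,0,0],40]

```text
time_s: 54.02
ee_pos: [0.5779, -0.3494, 0.2539]
tool_rot: [-0.11, 1.568, 0.11]
wrist_force: [0.3, 0.1, -4.7]
gripper_width: 0.625
```

```bash
python3 go.py .6135 -.0771 .255 8
```

```text
t 54.02 pos [ 0.5779 -0.3494  0.2539] w 53.4 F [ 0.3  0.1 -4.7] yaw 8.0 j6 0.69
shift [ -1.2 264.7  73.2] turn [0. 0. 0.]
```

Call:
send_rows:
  deltas:
    - [[0,10,3],[0,0,0],40]
    - [[0,35,10],[0,0,0],40]
    - [[0,70,19],[0,0,0],40]
    - [[0,110,30],[0,0,0],40]
    - [[0,150,41],[0,0,0],40]
    - [[0,190,52],[0,0,0],40]
    - [[0,225,62],[0,0,0],40]
    - [[0,250,69],[0,0,0],40]
    - [[0,264,73],[0,0,0],40]
    - [[0,264,73],[0,0,0],40]

```text
time_s: 55.28
ee_pos: [0.6132, -0.0769, 0.2534]
tool_rot: [-0.111, 1.568, 0.111]
wrist_force: [0.4, -0.3, -4.0]
gripper_width: 0.62
```

```bash
python3 go.py .6135 -.078 .1121 8
```

```text
t 55.27 pos [ 0.6132 -0.0769  0.2534] w 53.0 F [ 0.4 -0.3 -4. ] yaw 8.1 j6 1.09
shift [141.3  -1.1   0.3] turn [ 0.002 -0.001 -0.   ]
```

Call:
send_rows:
  deltas:
    - [[20,0,0],[0,0,0],40]
    - [[52,0,0],[0,0,0],40]
    - [[88,0,0],[0,0,0],40]
    - [[118,0,0],[0,0,0],40]
    - [[133,0,0],[0,0,0],40]
    - [[137,0,0],[0,0,0],40]
    - [[139,0,0],[0,0,0],40]
    - [[140,0,0],[0,0,0],40]
    - [[141,0,0],[0,0,0],40]
    - [[141,0,0],[0,0,0],40]

```text
time_s: 56.52
ee_pos: [0.6135, -0.0779, 0.1131]
tool_rot: [-0.11, 1.568, 0.11]
wrist_force: [-0.6, 0.4, -3.8]
gripper_width: 0.626
```

Call:
send_rows:
  deltas:
    - [[0.5,0,0],[0,0,0],40]
    - [[1,0,0],[0,0,0],40]
    - [[1.5,0,0],[0,0,0],40]
    - [[1.5,0,0],[0,0,0],40]

```text
time_s: 57.02
ee_pos: [0.6134, -0.0779, 0.1121]
tool_rot: [-0.11, 1.568, 0.11]
wrist_force: [-4.2, 0.7, 5.0]
gripper_width: 0.625
```

Call:
send_rows:
  deltas:
    - [[0,0,0],[0,0,0],58]
    - [[0,0,0],[0,0,0],62]
    - [[0,0,0],[0,0,0],68]
    - [[0,0,0],[0,0,0],72]
    - [[-10,0,0],[0,0,0],72]
    - [[-35,0,0],[0,0,0],72]
    - [[-75,0,0],[0,0,0],75]
    - [[-110,0,0],[0,0,0],78]
    - [[-130,0,0],[0,0,0],78]
    - [[-130,0,0],[0,0,0],78]

```text
time_s: 58.28
ee_pos: [0.6143, -0.0781, 0.2437]
tool_rot: [-0.111, 1.564, 0.109]
wrist_force: [-0.1, -0.1, -0.8]
gripper_width: 0.916
```

Call:
send_rows:
  deltas:
    - [[0,-40,0],[0,0,0],78]
    - [[0,-90,-20],[0,0,0],78]
    - [[0,-150,-50],[0,0,0],78]
    - [[0,-210,-80],[0,0,0],78]
    - [[0,-260,-110],[0,0,0],78]
    - [[0,-310,-140],[0,0,0],78]
    - [[0,-330,-150],[0,0,0],78]
    - [[0,-330,-150],[0,0,0],78]

```text
time_s: 59.28
ee_pos: [0.51, -0.4264, 0.24]
tool_rot: [-0.107, 1.569, 0.109]
wrist_force: [1.0, 0.5, -0.6]
gripper_width: 0.91
```

```bash
python3 - <<'E'
from h import *
im=snap('top','t4.png'); snap('scene','s4.png')
a=cv2.imread('pics/top0.png')[130:240,175:320]; b=im[130:240,175:320,::-1]
cv2.imwrite('pics/cmp.png',cv2.resize(np.vstack([a,b]),None,fx=2.7,fy=2.7,interpolation=cv2.INTER_CUBIC))
cv2.imwrite('pics/t4c.png',cv2.resize(b,None,fx=5,fy=5,interpolation=cv2.INTER_CUBIC))
s=cv2.imread('pics/s4.png')[110:260,190:370]; cv2.imwrite('pics/s4c.png',cv2.resize(s,None,fx=4,fy=4,interpolation=cv2.INTER_CUBIC))
o=manip.get_obs(); print(o['time_s'],o['wrist_force'])
E
```

```text
59.375 [-0.6698778   0.79065911  0.75358815]
```

View pics/t4c.png

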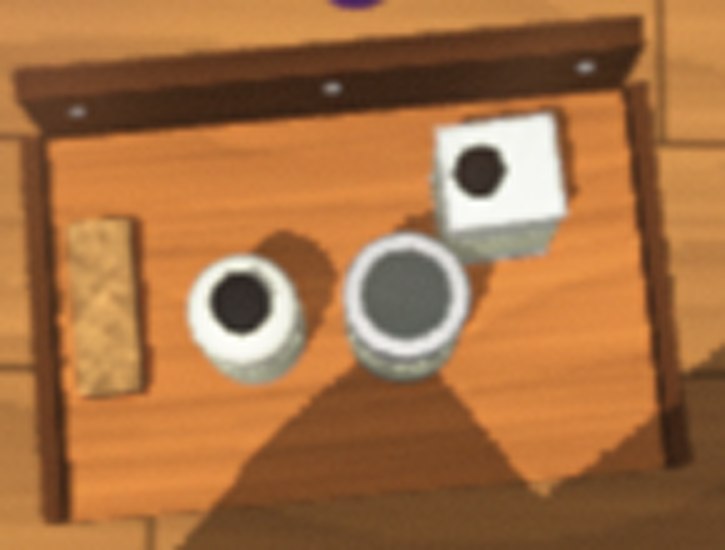

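View pics/s4c.png

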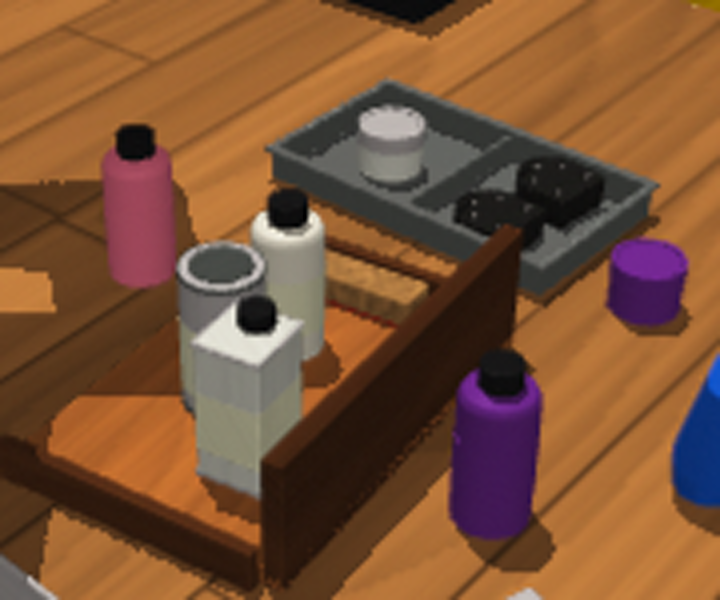

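The top crop matches the start: the cleaner cap is at (480,170), the cement lid at (407,294) against (404,295), and the bottle cap at (241,302) against (241,306). That is about 2 mm off at most. The wax tin stands in the pocket (scene crop px 392,145) and the block and heels have not moved. I'll let the arm settle, then hand in.

Call:
send_rows:
  deltas:
    - [[0,0,0],[0,0,0],78]
    - [[0,0,0],[0,0,0],78]
    - [[0,0,0],[0,0,0],78]

```text
time_s: 59.75
ee_pos: [0.5112, -0.4249, 0.2415]
tool_rot: [-0.111, 1.568, 0.111]
wrist_force: [-0.6, 0.5, -0.2]
gripper_width: 0.912
```

```bash
python3 -c "
from station import manip
print(manip.sign_off())"
```

```text
the job is handed in; nothing more can be done
None
```

The job is done and handed in at about 60 s of the 144 s allowed; the hand-in gave no verdict. I moved the cleaner can, cement can and dressing bottle to the side tray and set the wax tin in the empty pocket. Then I put the cement can, the bottle and the cleaner can back on their spots.

- **Positions:** the final top picture has all three within about 2 mm of where they stood at the start, against the 15 mm allowed. They look upright.
- **Wax tin:** it stands upright near the middle of the empty pocket.
- **Bystanders:** the sanding block and both heels look unmoved.
- **Set-downs:** contact read at most about 6 N net on the wrist.
- **Gripper:** clear of everything at hand-in.

No check failed. The one disagreement was a gap of up to 5 mm between the two cameras' first position readings, so I averaged them where they differed.

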